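Set the whetstone and hold open the cap of the loose clamp bolt

TASK

First lay the loose pale yellow whetstone flat and square in the middle of the steel stage plate, lengthwise between its two brass stops, and let go of it. Then tap the clamp bolts on their heads to find the loose one, the one that sinks right down and stays down, and lift that bolt's blue cap open by at least 45 degrees so that the bolt can be got at. Finish while still holding that cap open; never lift the cap of a bolt that has not sunk, and leave the dark stone, the bottle and the bowl where they are.

Things in the scene. Friction and masses are not known exactly. Their poses are not given: they have to be found in the camera images.
- holder: Fixed sharpening-stone holder, dark wood and steel. Its origin lies on the bench surface under the middle of the front face of its bolt block; its x axis points away from its stage, square to the row of bolts (roughly away from the robot), y along the row to the robot's left. Bolt block: x 0 to 100 mm, 300 mm wide in y, top 50 mm above the bench. In front of it (x -140 to 0) lies a low 120 mm wide base with the stage.
- stage (a point): Middle of the top face of the bright steel stage plate (118 x 90 mm), 16 mm above the bench, axes as the holder's, at holder x -75, y 0 mm. Two brass stops, 12 mm high above the plate, 6 mm thick and 50 mm wide, stand at both ends of it in x, with 100 mm clear between them. The y sides are open.
- whetstone: Loose pale yellow whetstone block, 90 x 40 x 28 mm (x, y, z), about 0.24 kg; origin at the centre of its underside, x along its length. It lies on the bench to the left or right of the stage. On the stage its length goes from stop to stop (along the holder's x).
- dresser: Bystander: loose near-black dressing stone, 70 x 40 x 28 mm, origin at the centre of its underside; it lies on the other side of the stage from the whetstone.
- oil_bottle: Bystander: closed amber bottle, 48 mm across, 130 mm tall, origin at the centre of its underside; beside the bolt block.
- basin: Bystander: empty dark wooden bowl, 130 mm across, 50 mm high, origin at the centre of its underside; beside the bolt block.
- bolt_left (a joint): The left clamp bolt as the robot sees the row (bolts 95 mm apart along the holder's y, left is +y): how far it has sunk, in m. All three start at 0 and look alike. Exactly one of the three, different each time, is loose: a downward push of some 4 N (it resists with about 2.5 N) sinks it 9 mm to a stop, and it stays down. A tight bolt gives less than 1 mm.
- bolt_top_left (a point): Centre of the flat top of the left bolt's hexagonal brass head (20 mm across flats); unsunk it stands about 70 mm above the bench, 14 mm above its cap, at holder x 55 mm; moves with the bolt.
- cap_left (a joint): The left bolt's cap, a blue hinged metal plate 64 mm wide in y, 84 mm deep and 4 mm thick (top face 56 mm above the bench) with a 34 mm square window through which the bolt head stands: angle in rad, 0 shut, 1.2 at its stop. It swings up about a level hinge along the holder's y at its far edge, its near edge rising and going back; about 0.12 kg, no spring; let go at any angle, it falls shut.
- ear_left (a point): Grip point of the red ear on the left cap: an upright tab 14 mm wide in y, 12 mm in x, standing 36 mm up from the cap's near edge (top about 92 mm above the bench when shut), 40 mm nearer the stage than the bolt axis. The point is on the ear's axis 12 mm below its top (80 mm above the bench when shut), 76 mm in front of and 26 mm above the hinge axis; it turns with the cap. Pinched across y, the ear can turn between the fingers as the cap swings.
- hinge_left (a point): Middle of the left cap's hinge axis, 54 mm above the bench, at holder x 91 mm; the axis runs along the holder's y.
- bolt_middle (a joint): The middle clamp bolt as the robot sees the row (bolts 95 mm apart along the holder's y, left is +y): how far it has sunk, in m. All three start at 0 and look alike. Exactly one of the three, different each time, is loose: a downward push of some 4 N (it resists with about 2.5 N) sinks it 9 mm to a stop, and it stays down. A tight bolt gives less than 1 mm.
- bolt_top_middle (a point): Centre of the flat top of the middle bolt's hexagonal brass head (20 mm across flats); unsunk it stands about 70 mm above the bench, 14 mm above its cap, at holder x 55 mm; moves with the bolt.
- cap_middle (a joint): The middle bolt's cap, a blue hinged metal plate 64 mm wide in y, 84 mm deep and 4 mm thick (top face 56 mm above the bench) with a 34 mm square window through which the bolt head stands: angle in rad, 0 shut, 1.2 at its stop. It swings up about a level hinge along the holder's y at its far edge, its near edge rising and going back; about 0.12 kg, no spring; let go at any angle, it falls shut.
- ear_middle (a point): Grip point of the red ear on the middle cap: an upright tab 14 mm wide in y, 12 mm in x, standing 36 mm up from the cap's near edge (top about 92 mm above the bench when shut), 40 mm nearer the stage than the bolt axis. The point is on the ear's axis 12 mm below its top (80 mm above the bench when shut), 76 mm in front of and 26 mm above the hinge axis; it turns with the cap. Pinched across y, the ear can turn between the fingers as the cap swings.
- hinge_middle (a point): Middle of the middle cap's hinge axis, 54 mm above the bench, at holder x 91 mm; the axis runs along the holder's y.
- bolt_right (a joint): The right clamp bolt as the robot sees the row (bolts 95 mm apart along the holder's y, left is +y): how far it has sunk, in m. All three start at 0 and look alike. Exactly one of the three, different each time, is loose: a downward push of some 4 N (it resists with about 2.5 N) sinks it 9 mm to a stop, and it stays down. A tight bolt gives less than 1 mm.
- bolt_top_right (a point): Centre of the flat top of the right bolt's hexagonal brass head (20 mm across flats); unsunk it stands about 70 mm above the bench, 14 mm above its cap, at holder x 55 mm; moves with the bolt.
- cap_right (a joint): The right bolt's cap, a blue hinged metal plate 64 mm wide in y, 84 mm deep and 4 mm thick (top face 56 mm above the bench) with a 34 mm square window through which the bolt head stands: angle in rad, 0 shut, 1.2 at its stop. It swings up about a level hinge along the holder's y at its far edge, its near edge rising and going back; about 0.12 kg, no spring; let go at any angle, it falls shut.
- ear_right (a point): Grip point of the red ear on the right cap: an upright tab 14 mm wide in y, 12 mm in x, standing 36 mm up from the cap's near edge (top about 92 mm above the bench when shut), 40 mm nearer the stage than the bolt axis. The point is on the ear's axis 12 mm below its top (80 mm above the bench when shut), 76 mm in front of and 26 mm above the hinge axis; it turns with the cap. Pinched across y, the ear can turn between the fingers as the cap swings.
- hinge_right (a point): Middle of the right cap's hinge axis, 54 mm above the bench, at holder x 91 mm; the axis runs along the holder's y.
There are look-alikes about, which are no part of the job. What is meant by the whetstone is not red, and is the smaller of those in its own colour.

How it is judged:
By the outcome, as a careful person would: the job done as asked, in the order asked, and still so for the second after the job is handed in, while the arm keeps its last pose, push and grip.
It also fails if it takes over 58 s, if anything falls off the work surface, if the arm or the gripper's body presses on something with over 40 N, if the wrist force passes 120 N, or if a joint passes its speed limit or range.

ROBOT

A 6-joint arm with a two-finger parallel gripper is mounted at the origin on the work surface. World frame = base frame: x ahead of the robot, y to its left, z up, the work surface at z = 0. Lengths are in mm, angles in rad, forces in N, time in s.
With the tool pointing down it reaches from about 250 to 850 mm from the base axis. Payload 12.5 kg.
Tool frame: the origin (TCP) lies at the very end of the fingers, on their centre line; the grasp point (between the pads) lies env.pinch_z behind it (env.pinch_z is the distance from the TCP to the grasp point, in mm); z points along the fingers, y is the line along which they close (so a half turn about z gives the same grasp; the last joint's range is limited). The gripper opens to 93 mm and grips with 3 to 60 N. Pads are 15 mm wide; open, the fingers measure 128 mm over their backs; the gripper's body (75 mm by 188 mm) begins 65 mm behind the grasp point.
Start: joints at [1.06, 0.351, 1.652, -0, 1.139, -0.085], TCP at [227.145, 500.889, 218.633] pointing down, gripper open.
Joint ranges: [-2.75, 2.75], [-0.79, 2.1], [0.01, 2.65], [-1.57, 4.71], [0.07, 3.14], [-2.87, 2.87]. Speed limits (rad/s): [2.22, 2.22, 2.79, 3.14, 3.14, 3.14].

INTERFACE

Orientations are given as a 3x3 rotation matrix whose columns are the frame's x, y, z axes.
In Python, from workcell import env gives the robot as it stands.
- The arm moves only by the shell command python3 -m creep 'ROWS' [FORCE]. ROWS is JSON, one flat list of numbers, 7 for each row, row after row: the turn, a rotation vector about the tool's x, y, z in degrees, then the shift along the tool's x, y, z in m, then the closure in counts, from 0 (fully open) to 255 (shut). A call has 1 to 10 rows; each row shifts and turns the commanded pose from where the row before left it, along the tool's axes as they then stand; what a row does not reach is not made up. A row lasts 1/10 s, in which the tool goes at most 50 mm and 8.59 degrees, less where a joint would pass 70% of its speed; a pose out of reach is approached as far as the arm can. A call with a gripper value outside its range is refused whole. The fingers move at their own pace and stop on an object; FORCE is the grip in N (left out, the last holds). Time passes only in rows, so rows that do not move let the fingers close. It gives the time, the measured TCP pose, the force, the opening and the grip force at its end, in the units of the state.
- env.get_state(): the state, without advancing time (a new reading comes with each control period).
- env.grab_frame(name): name is "side" or "top" or "wrist"; returns the picture (420x560x3 uint8, red, green, blue); there is no depth.
- env.camera_params(name): a dict with "K" (3x3 intrinsics, pixels), "R" (3x3) and "t" (3): a world point X has camera coordinates R X + t; the wrist camera has in their place "T_tool_cam" (4x4, takes a point from camera to tool coordinates, whose origin is the TCP and whose axes are the flange's). Camera axes: x right, y down, z forward; pixel columns grow to the right and rows downward; lengths in mm; the calibration is good to about 2 mm. A picture is of the moment at which its call begins: read the wrist's pose just before it. camera_params takes no time and is no camera call.
- env.hand_in(): hands the job in; it is judged then, once.
The state is a dict: "time": time; "joints": joint angles; "qvel": joint speeds; "tau": joint torques, N m; "position": TCP position; "eef_rot": TCP orientation; "ft_force": force on the tool from outside, world axes, zero at the start; "torque": the same for the moment, N m; "grip_width": opening from 0.0 (shut) to 1.0 (fully open); "finger_force": force on a finger pad.
Only numpy, scipy, OpenCV 4.12 (cv2) and the standard library are available. Lean on these libraries where they do the work, as an engineer would, in place of code of your own. Each camera call takes 0.05 s, during which the arm holds its last target. There are 200 camera calls.

## Working session

There is one attempt and no reset: what is moved stays moved. The work goes in short steps, Python scripts to look and compute and a shell command to move; the robot and the scene stay as the last step left them, time stands still between calls to the robot, and variables do not carry over. Pictures are saved under pics/ and viewed, at most 10 in all, crops included, and the job is handed in when it is done.

```bash
ls; mkdir -p pics; python3 - <<'E'
from workcell import env
import cv2,numpy as np
s=env.get_state();print(s['time'],s['position'],s['eef_rot'],s['grip_width'],env.pinch_z)
ims=[]
for n in("top","side"):
    im=env.grab_frame(n);cv2.imwrite(f'pics/{n}0.png',im[:,:,::-1]);p=env.camera_params(n);print(n,p)
print(env.camera_params("wrist"))
E
```

```text
pics
0.0 [226.98464793 500.59813277 218.10045019] [[-9.10708061e-01  4.13050210e-01 -5.92990182e-04]
 [ 4.13050619e-01  9.10707493e-01 -1.02367211e-03]
 [ 1.17212620e-04 -1.17720141e-03 -9.99999300e-01]] 0.9993054771886748 18.8
top {'K': array([[428.32570155,   0.        , 274.00875188],
       [  0.        , 428.32570155, 209.5773591 ],
       [  0.        ,   0.        ,   1.        ]]), 'R': array([[ 0.01990817, -0.99972858,  0.0121012 ],
       [-0.99294094, -0.02118562, -0.11670246],
       [ 0.11692715, -0.00969245, -0.9930932 ]]), 't': array([-102.6908013 ,  528.99270176, 1271.89080431])}
side {'K': array([[490.98547849,   0.        , 278.62070252],
       [  0.        , 490.98547849, 210.89402955],
       [  0.        ,   0.        ,   1.        ]]), 'R': array([[ 0.9447109 , -0.32752143,  0.01584411],
       [-0.1708547 , -0.53290868, -0.82874424],
       [ 0.27987496,  0.78021667, -0.55940321]]), 't': array([-547.78007182,  134.40894197, 1391.36380252])}
{'K': array([[319.73242233,   0.        , 283.78997613],
       [  0.        , 319.73242233, 213.59901821],
       [  0.        ,   0.        ,   1.        ]]), 'T_tool_cam': array([[ 3.02412310e-04, -9.53477819e-01, -3.01463027e-01,
         8.44325820e+01],
       [ 9.99999668e-01,  6.02359719e-05,  8.12632144e-04,
        -3.38096764e-01],
       [-7.56667806e-04, -3.01463173e-01,  9.53477521e-01,
        -1.66064272e+02],
       [ 0.00000000e+00,  0.00000000e+00,  0.00000000e+00,
         1.00000000e+00]])}
```

View pics/top0.png

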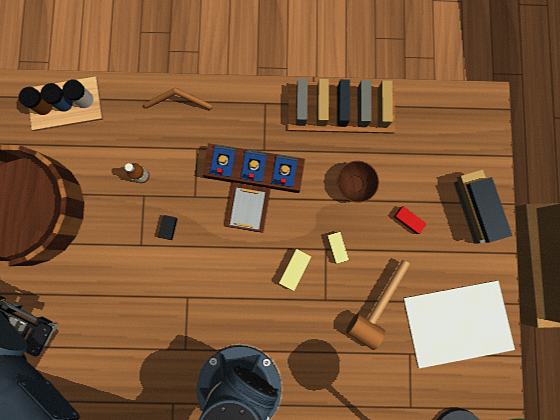

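View pics/side0.png

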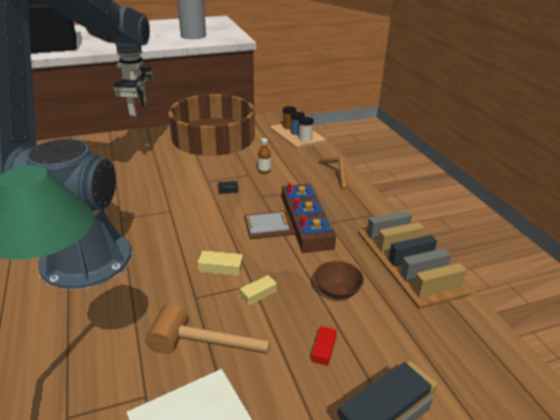

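The top view shows two pale yellow blocks, at (294,269) and (338,247), with a red one at (410,220). The smaller pale yellow one at (338,247) fits the description. The holder is at about (253,170) and the stage at (247,208). Next I'll measure their sizes and enlarge a crop.

```bash
cat > h.py <<'E'
import numpy as np,cv2
from workcell import env
def cast(n,uv,z,pose=None):
    p=env.camera_params(n);uv=np.atleast_2d(uv).astype(float)
    d=np.c_[uv,np.ones(len(uv))]@np.linalg.inv(p['K']).T
    if n=='wrist':
        P,R=pose;T=p['T_tool_cam'];c=R@T[:3,3]+P;d=d@(R@T[:3,:3]).T
    else: c=-p['R'].T@p['t'];d=d@p['R']
    return c+d*((z-c[2])/d[:,2])[:,None]
def mask(im,lo,hi):
    return cv2.inRange(cv2.cvtColor(im,cv2.COLOR_RGB2HSV),lo,hi)
def blobs(m,amin):
    cs,_=cv2.findContours(m,cv2.RETR_EXTERNAL,cv2.CHAIN_APPROX_NONE)
    return [c for c in cs if cv2.contourArea(c)>amin]
def look(name,n='wrist'):
    s=env.get_state();im=env.grab_frame(n);cv2.imwrite(f'pics/{name}.png',im[:,:,::-1]);return im,(s['position'],s['eef_rot'])
def rect(P):
    r=cv2.minAreaRect(P[:,:2].astype(np.float32));b=cv2.boxPoints(r);e=[b[1]-b[0],b[2]-b[1]];l=max(e,key=np.linalg.norm)
    return np.round(r[0],1),np.round(sorted(r[1]),1),round(float(np.degrees(np.arctan2(l[1],l[0])))%180,1)
E
python3 - <<'E'
from h import *
im=cv2.imread('pics/top0.png')[:,:,::-1].copy()
for nm,lo,hi,z,a in [('yel',(22,60,150),(35,170,255),28,100),('blue',(105,130,60),(125,255,255),56,60),('plate',(0,0,140),(180,40,235),16,200),('red',(0,200,120),(6,255,255),28,10)]:
    for c in blobs(mask(im,lo,hi),a):
        c=c[:,0]; print(nm,c.mean(0).round(),*rect(cast('top',c,z)))
cv2.imwrite('pics/crop.png',cv2.resize(cv2.imread('pics/top0.png')[130:310,190:440],None,fx=3.2,fy=3.2,interpolation=2)[:600,:800])
E
```

```text
yel [295. 269.] [ 351.9 -158. ] [ 51.1 115.2] 154.2
yel [338. 247.] [ 420.9 -287. ] [40.3 88.6] 17.5
blue [284. 173.] [ 643.6 -119. ] [62.7 80.8] 171.6
blue [253. 169.] [657. -25.] [62.9 80.9] 172.0
blue [221. 163.] [670.1  68.6] [64.3 80.9] 171.6
plate [458. 324.] [ 200.4 -653. ] [206.1 295.2] 101.4
plate [246. 209.] [535.9  -9.2] [ 89.2 116.8] 171.8
red [411. 219.] [ 509.7 -510.1] [38.8 88.6] 53.6
```

View pics/crop.png

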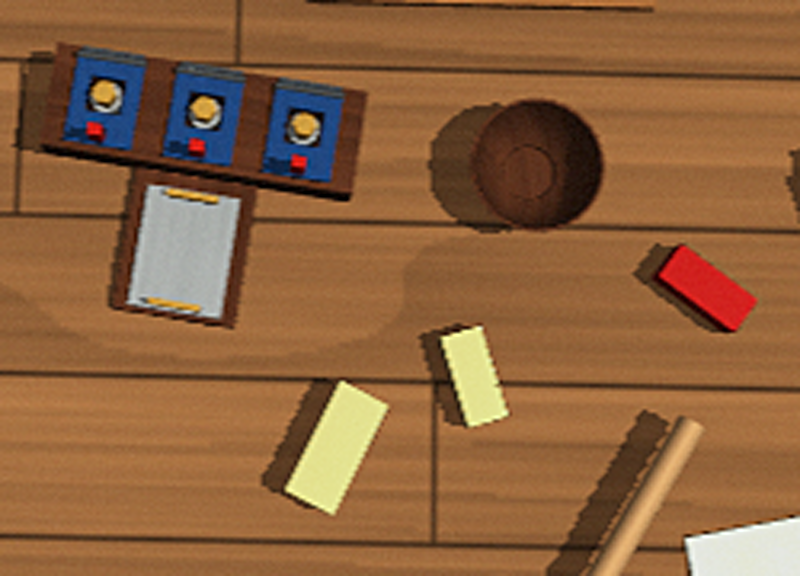

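The crop confirms it: the block at top px (338,247) measures 40x89 mm, so it is the whetstone. The other pale yellow one measures 51x115 mm and is the look-alike. The holder yaw is about -8°, and the stage is at (536,-9). I'll move above the whetstone.

```bash
python3 -m creep '[0,0,0,-0.0279,-0.0354,0,0, 0,0,0,-0.0279,-0.0354,0,0, 0,0,0,-0.0279,-0.0354,0,0, 0,0,0,-0.0279,-0.0354,0,0, 0,0,0,-0.0279,-0.0354,0,0, 0,0,0,-0.0279,-0.0354,0,0, 0,0,0,-0.0279,-0.0354,0,0, 0,0,0,-0.0279,-0.0354,0,0, 0,0,0,-0.0279,-0.0354,0,0]'
python3 -m creep '[0,0,0,-0.0279,-0.0354,0,0, 0,0,0,-0.0279,-0.0354,0,0, 0,0,0,-0.0279,-0.0354,0,0, 0,0,0,-0.0279,-0.0354,0,0, 0,0,0,-0.0279,-0.0354,0,0, 0,0,0,-0.0279,-0.0354,0,0, 0,0,0,-0.0279,-0.0354,0,0, 0,0,0,-0.0279,-0.0354,0,0, 0,0,0,-0.0279,-0.0354,0,0]'
python3 -m creep '[0,0,-8.4,0,0,0,0, 0,0,-8.4,0,0,0,0, 0,0,-8.4,0,0,0,0, 0,0,-8.4,0,0,0,0, 0,0,-8.4,0,0,0,0, 0,0,0,0,0,0,0, 0,0,0,0,0,0,0]'
```

```text
time: 1.0
position: [324.1, 105.3, 218.7]
eef_rot: [[-0.911, 0.413, 0.0], [0.413, 0.911, 0.0], [-0.0, 0.0, -1.0]]
ft_force: [1.6, 1.8, 1.4]
grip_width: 0.998
finger_force: 0.0
time: 1.9
position: [421.2, -288.8, 218.3]
eef_rot: [[-0.911, 0.413, -0.0], [0.413, 0.911, 0.0], [0.0, 0.0, -1.0]]
ft_force: [0.2, 0.8, 0.5]
grip_width: 1.002
finger_force: 0.0
time: 2.6
position: [421.2, -286.8, 218.5]
eef_rot: [[-0.955, -0.298, -0.0], [-0.298, 0.955, 0.0], [0.0, 0.0, -1.0]]
ft_force: [-0.5, -0.5, 0.2]
grip_width: 0.997
finger_force: 0.0
```

```bash
python3 - <<'E'
from h import *
im,ps=look('w1')
for c in blobs(mask(im,(22,60,120),(35,190,255)),300):
    c=c[:,0];print(c.mean(0),*rect(cast('wrist',c,28,ps)))
print(ps[0])
E
```

```text
[282.28372093 187.97674419] [ 421.5 -288.5] [39.  87.9] 17.6
[410.43197279 159.01020408] [ 350.9 -159.8] [ 61.8 116.8] 153.9
[ 421.23254151 -286.77087989  218.49352087]
```

View pics/w1.png

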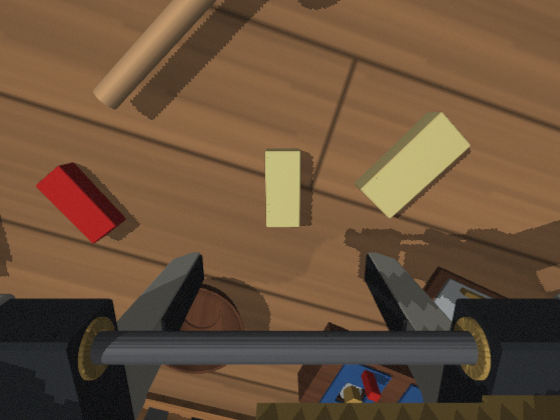

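The wrist view shows the whetstone at (282,188), square between the fingers, with the larger block at (412,165) clear of them. I'll descend and grip.

```bash
python3 -m creep '[0,0,0,0,-0.0015,0.04,0, 0,0,0,0,0,0.04,0, 0,0,0,0,0,0.04,0, 0,0,0,0,0,0.04,0, 0,0,0,0,0,0.03,0, 0,0,0,0,0,0.015,0, 0,0,0,0,0,0.009,0, 0,0,0,0,0,0,0, 0,0,0,0,0,0,200, 0,0,0,0,0,0,200]' 25
python3 -m creep '[0,0,0,0,0,0,200, 0,0,0,0,0,0,200, 0,0,0,0,0,0,200, 0,0,0,0,0,0,200, 0,0,0,0,0,0,200, 0,0,0,0,0,0,200]'
```

```text
time: 3.65
position: [422.3, -288.7, 5.6]
eef_rot: [[-0.953, -0.302, 0.001], [-0.302, 0.953, -0.001], [-0.001, -0.001, -1.0]]
ft_force: [-0.2, 0.7, 0.5]
grip_width: 0.874
finger_force: 0.0
time: 4.25
position: [421.8, -288.3, 4.7]
eef_rot: [[-0.953, -0.302, -0.0], [-0.302, 0.953, 0.0], [0.0, 0.0, -1.0]]
ft_force: [-0.7, -0.3, 0.1]
grip_width: 0.43
finger_force: 25.0
```

```bash
python3 -m creep '[0,0,0,0,0,-0.01,200, 0,0,0,0,0,-0.03,200, 0,0,0,0,0,-0.04,200, 0,0,0,-0.0276,0.0331,-0.01,200, 0,0,0,-0.0276,0.0331,0,200, 0,0,0,-0.0276,0.0331,0,200, 0,0,0,-0.0276,0.0331,0,200, 0,0,0,-0.0276,0.0331,0,200, 0,0,0,-0.0276,0.0331,0,200, 0,0,0,-0.0276,0.0331,0,200]'
python3 -m creep '[0,0,8.55,0,0,0,200, 0,0,8.55,0,0,0,200, 0,0,8.55,0,0,0,200, 0,0,0,0,0,0,200, 0,0,0,0,0,0,200, 0,0,0,0,0,0,200]'
python3 - <<'E'
from h import *
im,ps=look('w2'); print(ps[0],ps[1])
for nm,lo,hi,z,a in [('yel',(22,60,120),(35,190,255),117,300),('blue',(105,130,40),(125,255,255),56,200),('plate',(0,0,110),(180,40,235),16,200),('red',(0,200,100),(6,255,255),92,20)]:
    for c in blobs(mask(im,lo,hi),a):
        c=c[:,0];print(nm,c.mean(0).round(),*rect(cast('wrist',c,z,ps)))
E
```

```text
time: 5.25
position: [536.1, -7.2, 95.2]
eef_rot: [[-0.953, -0.303, 0.0], [-0.303, 0.953, -0.0], [-0.0, -0.0, -1.0]]
ft_force: [0.1, -0.5, -3.1]
grip_width: 0.428
finger_force: 25.0
time: 5.85
position: [535.8, -9.1, 94.8]
eef_rot: [[-0.991, 0.137, 0.0], [0.137, 0.991, -0.0], [-0.0, -0.0, -1.0]]
ft_force: [0.4, 0.5, -2.8]
grip_width: 0.426
finger_force: 25.0
[535.80294372  -9.09416363  94.80910894] [[-9.90616185e-01  1.36673227e-01  5.00730509e-05]
 [ 1.36673226e-01  9.90616186e-01 -2.85054716e-05]
 [-5.34991095e-05 -2.13943362e-05 -9.99999998e-01]]
yel [284. 264.] [526.6  -8.1] [39.4 70.8] 172.2
yel [18. 41.] [ 410.2 -100.5] [14.7 34.7] 154.2
blue [311. 381.] [662.   -6.8] [23.2 37.7] 172.1
blue [256. 381.] [656.4 -46.9] [22.6 37.9] 171.5
plate [293. 196.] [521.5  -7.5] [87.6 90.2] 82.0
red [283. 385.] [624.2 -21.7] [11.  12.7] 82.1
```

View pics/w2.png

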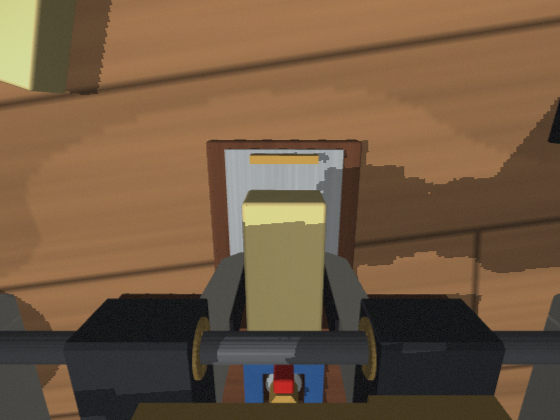

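The view shows the near stop at (284,159), the held stone's near-end bottom edge at row 190, and the plate spanning cols 225–343. I'll compute the offsets along the tool axes.

```bash
python3 - <<'E'
from h import *
im=cv2.imread('pics/w2.png')[:,:,::-1].copy()
R=np.array([[-.990616,.136673,0],[.136673,.990616,0],[0,0,-1.]]);ps=(np.array([535.8,-9.1,94.8]),R)
f=lambda uv,z:((cast('wrist',uv,z,ps)-ps[0])@R)[:,:2].round(1).tolist()
m=mask(im,(12,120,120),(24,255,255));m[:145]=0;m[175:]=0;m[:,:240]=0;m[:,330:]=0
c=max(blobs(m,50),key=cv2.contourArea);b=cv2.boundingRect(c);print(b)
# top of stop z28, tool coords
print('stop box @28',f([[b[0],b[1]],[b[0]+b[2],b[1]+b[3]]],28))
pl=mask(im,(0,0,90),(180,45,240))
for r in(175,182,220):
    x=np.where(pl[r,200:360])[0]+200;print('plate',r,x.min(),x.max(),f([[x.min(),r],[x.max()+1,r]],16))
ye=mask(im,(22,60,60),(35,200,255))
for r in(197,215):
    x=np.where(ye[r,200:360])[0]+200;print('stone',r,f([[x.min(),r],[x.max()+1,r]],118 if r>203 else 104))
y=np.where(ye[180:230,284])[0]+180;print('stone end',y.min(),f([[284,y.min()]],90.1))
E
```

```text
(250, 155, 68, 9)
stop box @28 [[55.2, -24.6], [48.7, 24.8]]
plate 175 226 341 [[38.4, -44.9], [38.4, 44.9]]
plate 182 226 341 [[32.9, -45.2], [32.9, 45.2]]
plate 220 228 339 [[1.6, -45.2], [1.6, 45.3]]
stone 197 [[43.7, -19.3], [43.7, 19.7]]
stone 215 [[38.6, -19.8], [38.6, 19.6]]
stone end 191 [[43.5, -0.1]]
```

Centred to within 1 mm, so I'll lower it straight down.

```bash
python3 -m creep '[0,0,0,0,0,0.03,200, 0,0,0,0,0,0.02,200, 0,0,0,0,0,0.012,200, 0,0,0,0,0,0.006,200, 0,0,0,0,0,0.004,200, 0,0,0,0,0,0,200, 0,0,0,0,0,0,200]'
python3 -m creep '[0,0,0,0,0,0.0012,200, 0,0,0,0,0,0.0008,200, 0,0,0,0,0,0,200, 0,0,0,0,0,0,200]'
```

```text
time: 6.6
position: [536.3, -9.0, 23.3]
eef_rot: [[-0.99, 0.14, 0.001], [0.14, 0.99, -0.0], [-0.001, 0.0, -1.0]]
ft_force: [0.2, -0.4, -2.0]
grip_width: 0.427
finger_force: 25.0
time: 7.0
position: [535.9, -9.0, 20.7]
eef_rot: [[-0.99, 0.14, 0.0], [0.14, 0.99, -0.0], [-0.0, -0.0, -1.0]]
ft_force: [-0.1, -0.6, -2.2]
grip_width: 0.427
finger_force: 25.0
```

```bash
python3 -m creep '[0,0,0,0,0,0.0005,200, 0,0,0,0,0,0.0005,200, 0,0,0,0,0,0,200]'
python3 -m creep '[0,0,0,0,0,0,140, 0,0,0,0,0,0,100, 0,0,0,0,0,0,50, 0,0,0,0,0,0,0, 0,0,0,0,0,0,0, 0,0,0,0,0,0,0, 0,0,0,0,0,0,0, 0,0,0,0,0,0,0]'
```

```text
time: 7.3
position: [535.9, -9.0, 20.6]
eef_rot: [[-0.99, 0.14, 0.0], [0.14, 0.99, -0.0], [-0.0, -0.0, -1.0]]
ft_force: [-5.5, 0.6, 13.5]
grip_width: 0.427
finger_force: 25.0
time: 8.1
position: [535.8, -9.0, 19.6]
eef_rot: [[-0.99, 0.14, -0.0], [0.14, 0.99, 0.0], [0.0, 0.0, -1.0]]
ft_force: [-0.4, 0.3, -1.0]
grip_width: 0.98
finger_force: 0.0
```

```bash
python3 -m creep '[0,0,0,0,0,-0.02,0, 0,0,0,0,0,-0.03,0, 0,0,0,0,0,-0.04,0, 0,0,0,0,0,-0.04,0, 0,0,0,0,0,-0.04,0, 0,0,0,0,0,-0.02,0, 0,0,0,0,0,0,0, 0,0,0,0,0,0,0]'
python3 - <<'E'
from h import *
im,ps=look('w3'); print(ps[0])
R=ps[1]
for nm,lo,hi,z,a in [('yel',(22,60,100),(35,190,255),44,300),('blue',(105,130,40),(125,255,255),56,200),('plate',(0,0,110),(180,40,235),16,200),('red',(0,200,100),(6,255,255),92,20),('brass',(12,120,120),(24,255,255),28,60)]:
    for c in blobs(mask(im,lo,hi),a):
        c=c[:,0];print(nm,cv2.boundingRect(c),*rect(cast('wrist',c,z,ps)))
E
```

```text
time: 8.9
position: [535.5, -9.0, 209.0]
eef_rot: [[-0.99, 0.14, -0.0], [0.14, 0.99, 0.0], [0.0, -0.0, -1.0]]
ft_force: [-0.5, 0.4, -1.0]
grip_width: 1.0
finger_force: 0.0
[535.53061996  -8.96086018 209.0418181 ]
yel (265, 154, 39, 81) [535.5  -8.9] [39.9 87.9] 172.0
yel (67, 0, 67, 99) [ 366.6 -158.8] [49.9 88. ] 153.9
blue (337, 270, 53, 61) [668.8  66.6] [61.4 79. ] 172.1
blue (256, 270, 57, 61) [655.7 -26. ] [62.9 78.8] 172.0
blue (180, 270, 51, 61) [ 642.7 -117.8] [60.  78.8] 171.9
plate (243, 138, 82, 101) [536.5  -9.4] [ 90.5 117.9] 172.0
red (278, 290, 12, 10) [625.2 -22. ] [10.4 11.1] 82.0
brass (148, 375, 79, 17) [ 784.3 -179.2] [ 17.9 109.6] 90.0
brass (279, 365, 144, 38) [815.7  45.9] [ 63.9 199.9] 81.9
brass (157, 365, 124, 46) [ 797.4 -135.3] [ 78.4 166.5] 81.9
brass (189, 309, 20, 15) [ 680.2 -138.5] [20.7 24.3] 81.9
brass (359, 308, 20, 16) [709.6  74.9] [22.2 24.4] 82.0
brass (274, 308, 20, 16) [694.5 -31.8] [22.1 24.1] 82.0
brass (439, 305, 16, 15) [717.9 171. ] [18.6 20.5] 171.2
brass (515, 292, 45, 6) [711.1 283.1] [ 6.9 53.3] 89.8
brass (262, 235, 44, 6) [589.4 -17. ] [ 6.3 50.2] 82.0
brass (81, 224, 155, 97) [ 609.5 -158.5] [106.5 181.3] 95.5
brass (426, 213, 134, 90) [643.7 228.4] [119. 162.] 89.6
brass (336, 205, 86, 41) [590.   95.7] [ 48.3 100.4] 81.0
brass (422, 177, 8, 17) [549.7 148.2] [ 7.8 18.1] 172.0
brass (261, 142, 46, 6) [484.   -2.1] [ 5.2 48.1] 82.0
brass (0, 40, 560, 211) [490.7 -35.2] [138.  630.8] 90.0
brass (156, 0, 404, 95) [377.5  76.5] [ 79.2 400. ] 89.9
brass (17, 0, 106, 111) [ 367. -196.] [73.3 99.8] 179.9
brass (0, 0, 49, 119) [ 373.7 -246.3] [ 47.9 112.2] 157.0
```

View pics/w3.png

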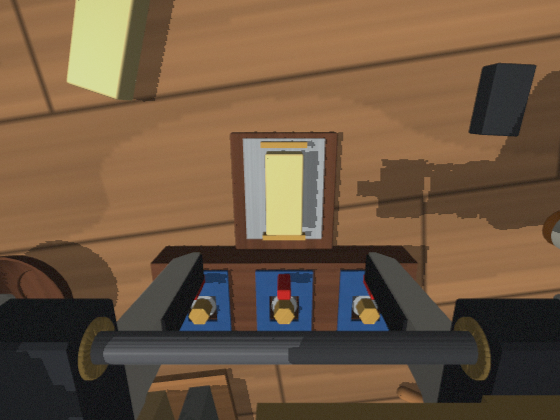

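Stone at (284,195) is flat and square between the stops, about 1 mm off centre, and released. The heads are at (202,310), (284,310) and (369,310). Next I'll close the fingers and tap, starting with the middle bolt.

```bash
python3 -m creep '[0,0,0,-0.033,0,0,255, 0,0,0,-0.033,0,0,255, 0,0,0,-0.033,0,0,255, 0,0,0,-0.032,0,0,255, 0,0,0,0,0,0.035,255, 0,0,0,0,0,0.035,255, 0,0,0,0,0,0.03,255, 0,0,0,0,0,0.02,255, 0,0,0,0,0,0.012,255, 0,0,0,0,0,0.004,255]' 10
python3 -m creep '[0,0,0,0,0,0,255, 0,0,0,0,0,0.001,255, 0,0,0,0,0,0.0005,255, 0,0,0,0,0,0,255, 0,0,0,0,0,0,255]'
```

```text
time: 9.95
position: [664.5, -27.2, 71.3]
eef_rot: [[-0.99, 0.14, -0.003], [0.14, 0.99, 0.0], [0.003, -0.0, -1.0]]
ft_force: [-0.3, 0.4, -0.3]
grip_width: 0.186
finger_force: 0.0
time: 10.45
position: [665.7, -27.3, 72.6]
eef_rot: [[-0.99, 0.14, 0.001], [0.14, 0.99, -0.0], [-0.001, 0.0, -1.0]]
ft_force: [-0.8, 0.6, 0.6]
grip_width: 0.0
finger_force: 0.0
```

```bash
python3 -m creep '[0,0,0,0,0,0.0005,255, 0,0,0,0,0,0.0005,255, 0,0,0,0,0,0,255]'
```

```text
time: 10.75
position: [665.5, -27.3, 71.1]
eef_rot: [[-0.99, 0.14, -0.0], [0.14, 0.99, 0.0], [0.0, -0.0, -1.0]]
ft_force: [0.7, 0.2, -0.2]
grip_width: 0.004
finger_force: 0.0
```

```bash
for i in 1 2 ; do python3 -m creep '[0,0,0,0,0,0.0005,255, 0,0,0,0,0,0.0005,255, 0,0,0,0,0,0,255]' | grep -E 'pos|ft'; done
```

```text
position: [665.6, -27.3, 70.3]
ft_force: [-0.9, -0.1, 2.9]
position: [665.7, -27.3, 70.3]
ft_force: [-4.3, 0.3, 10.9]
```

Middle is tight, reading 10.9 N with no sink. Next is left.

```bash
python3 -m creep '[0,0,0,0,0,-0.012,255, 0,0,0,0,0.032,0,255, 0,0,0,0,0.032,0,255, 0,0,0,0,0.031,0,255, 0,0,0,0,0,0.006,255, 0,0,0,0,0,0.0035,255, 0,0,0,0,0,0,255, 0,0,0,0,0,0,255]'| grep -E 'pos|ft'
for i in 1 2 3; do python3 -m creep '[0,0,0,0,0,0.0005,255, 0,0,0,0,0,0.0005,255, 0,0,0,0,0,0,255]' | grep -E 'pos|ft'; done
```

```text
position: [678.8, 65.7, 71.7]
ft_force: [0.2, 0.1, 0.7]
position: [678.9, 66.4, 70.7]
ft_force: [-0.1, -0.3, 0.1]
position: [678.9, 66.6, 69.7]
ft_force: [-0.3, -1.2, 1.3]
position: [678.9, 66.8, 68.6]
ft_force: [-0.0, -1.1, 1.4]
```

```bash
for i in 1 2 3 ; do python3 -m creep '[0,0,0,0,0,0.001,255, 0,0,0,0,0,0.001,255, 0,0,0,0,0,0,255]' | grep -E 'pos|ft'; done
```

```text
position: [678.8, 66.8, 66.4]
ft_force: [0.4, -0.3, 1.2]
position: [678.7, 66.8, 64.4]
ft_force: [0.9, 0.1, 0.1]
position: [678.8, 66.8, 62.4]
ft_force: [0.7, -0.6, 0.2]
```

```bash
for i in 1 2 3 ; do python3 -m creep '[0,0,0,0,0,0.0005,255, 0,0,0,0,0,0.0005,255, 0,0,0,0,0,0,255]' | grep -E 'pos|ft'; done
```

```text
position: [678.8, 66.8, 61.9]
ft_force: [-1.3, 0.0, 4.0]
position: [678.9, 66.8, 61.7]
ft_force: [-5.6, -0.8, 11.3]
position: [679.0, 66.8, 61.7]
ft_force: [-8.0, -0.8, 19.0]
```

The left bolt sank about 9 mm and stopped firmly at z 61.7, so it is the loose one. I'll rise, step to the ear and look.

```bash
python3 -m creep '[0,0,0,0,0,-0.02,255, 0,0,0,0,0,-0.03,130, 0,0,0,0.01,0,-0.03,130, 0,0,0,0.03,0,-0.01,130, 0,0,0,0,0,0,130, 0,0,0,0,0,0,130, 0,0,0,0,0,0,130]' 30
python3 - <<'E'
from h import *
im,ps=look('w4'); print(ps[0]);R=ps[1]
for nm,lo,hi,z,a in [('red',(0,200,80),(6,255,255),92,20),('brass',(14,120,100),(28,255,255),70,60),('blue',(105,130,40),(125,255,255),56,200)]:
    for c in blobs(mask(im,lo,hi),a):
        c=c[:,0]
        if abs(c.mean(0)[0]-284)<180 and c.mean(0)[1]>200: print(nm,cv2.boundingRect(c),rect(cast('wrist',c,z,ps))[0],((cast('wrist',c.mean(0),z,ps)-ps[0])@R).round(1))
E
```

```text
time: 15.55
position: [639.7, 72.2, 148.9]
eef_rot: [[-0.99, 0.14, -0.0], [0.14, 0.99, -0.0], [0.0, -0.0, -1.0]]
ft_force: [0.7, -0.8, 1.6]
grip_width: 0.463
finger_force: 0.0
[639.65860985  72.16629388 148.94631367]
red (149, 223, 19, 14) [625.  -20.6] [[  0.8 -92.6  57. ]]
red (276, 222, 17, 15) [637.8  72.5] [[ 1.9 -0.4 56.9]]
brass (218, 365, 133, 38) [803.6  49.1] [[-165.5    2.2   78.9]]
brass (376, 340, 7, 40) [788.1 142.1] [[-137.3   90.2   78.9]]
brass (185, 339, 9, 41) [762.3 -36.1] [[-137.5  -90.3   78.9]]
brass (236, 300, 96, 31) [726.9  59.4] [[-88.9  -0.   78.9]]
brass (159, 255, 27, 21) [664.7 -27.2] [[-38.7 -94.8  78.9]]
brass (271, 245, 27, 27) [673.8  66.5] [[-33.2  -1.1  78.9]]
blue (247, 206, 75, 85) [670.2  67.8] [[-28.9   0.   92.9]]
blue (134, 206, 81, 86) [657.5 -26. ] [[-26.8 -96.5  93. ]]
```

View pics/w4.png

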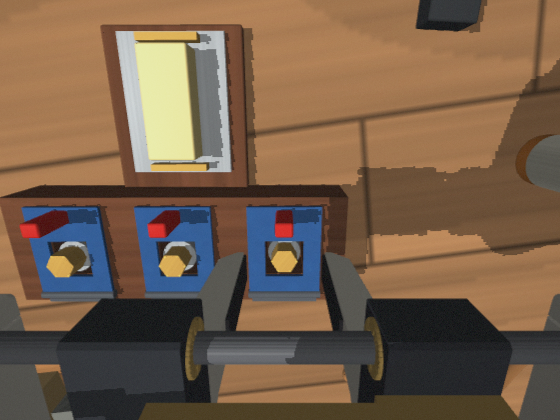

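The view shows the left bolt head at (285,261), clearly lower in its window than the other two. Its red ear at (284,229) is centred between the fingers. I'll descend and pinch the ear.

```bash
python3 -m creep '[0,0,0,0.001,0,0.03,130, 0,0,0,0,0,0.03,130, 0,0,0,0,0,0.018,130, 0,0,0,0,0,0.009,130, 0,0,0,0,0,0,130, 0,0,0,0,0,0,255, 0,0,0,0,0,0,255, 0,0,0,0,0,0,255, 0,0,0,0,0,0,255, 0,0,0,0,0,0,255]' 25
```

```text
time: 16.6
position: [638.4, 72.3, 63.1]
eef_rot: [[-0.99, 0.14, 0.001], [0.14, 0.99, -0.0], [-0.001, -0.0, -1.0]]
ft_force: [-0.5, -1.0, 2.8]
grip_width: 0.149
finger_force: 25.0
```

Ear pinched at 13.9 mm wide. I'll swing the cap up along its arc, in two parts.

```bash
python3 -m creep '[0,0,0,-0.0016,0,-0.0039,255, 0,0,0,-0.0016,0,-0.0039,255, 0,0,0,-0.0039,0,-0.0074,255, 0,0,0,-0.0047,0,-0.007,255, 0,0,0,-0.0054,0,-0.0065,255, 0,0,0,-0.006,0,-0.0058,255, 0,0,0,0,0,0,255]'
```

```text
time: 17.3
position: [662.3, 69.0, 98.3]
eef_rot: [[-0.99, 0.14, 0.002], [0.14, 0.99, -0.0], [-0.002, 0.0, -1.0]]
ft_force: [-2.6, -2.0, 2.6]
grip_width: 0.15
finger_force: 25.0
```

```bash
python3 -m creep '[0,0,0,-0.0066,0,-0.0052,255, 0,0,0,-0.0071,0,-0.0045,255, 0,0,0,-0.0076,0,-0.0037,255, 0,0,0,-0.0079,0,-0.0029,255, 0,0,0,-0.0054,0,-0.0014,255, 0,0,0,0,0,0,255, 0,0,0,0,0,0,255, 0,0,0,0,0,0,255]'
python3 - <<'E'
from h import *
a,_=look('w5');b,_=look('s5','side')
cv2.imwrite('pics/end.png',np.hstack([cv2.resize(a,(400,300)),cv2.resize(b[130:290,180:393],(400,300))])[:,:,::-1])
c,_=look('t5','top')
for k in blobs(mask(c,(22,60,150),(35,170,255)),100): k=k[:,0];print(k.mean(0).round(),*rect(cast('top',k,28)),*rect(cast('top',k,44)))
E
```

```text
time: 18.1
position: [695.8, 64.3, 115.2]
eef_rot: [[-0.99, 0.14, 0.001], [0.14, 0.99, -0.0], [-0.001, 0.0, -1.0]]
ft_force: [-0.3, -2.1, 1.2]
grip_width: 0.146
finger_force: 25.0
[295. 270.] [ 351.9 -158. ] [ 51.1 115.2] 154.2 [ 352.3 -157. ] [ 50.5 113.8] 154.2
[247. 207.] [537.5  -7.8] [42. 90.] 172.1 [535.5  -8.6] [41.5 88.9] 172.1
```

View pics/end.png

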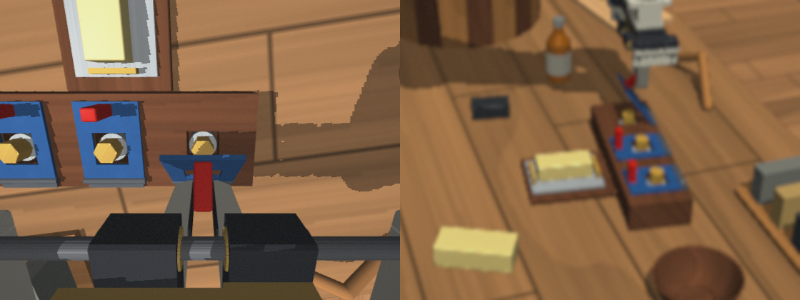

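The left cap stands open in both views, its ear held at (203,185), with the bolt exposed at (203,145). By the arc travelled it is open about 58°. The stone is on the stage, and the dark stone and bottle are in place. Handing in now.

```bash
python3 -c "
from workcell import env
print(env.hand_in())"
```

```text
the job is handed in; nothing more can be done
None
```

The whetstone lies on the stage, about 1 mm off centre, and is released; the left bolt was the loose one, and I handed the job in with its cap held open at about 58°.

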